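Close the parts box and tuck its lid under the lip

TASK

Close the small wooden parts box with the yellow hinged lid: with the fingertips push the lid over from outside, press it down flat, and then push it by its black rib towards the steel lip until its free edge is tucked fully home beneath the lip and the lid stays shut by itself. Do not pinch the lid or jam its edge hard against the lip, leave the parts in the box and do not disturb the other things on the bench.

Things in the scene. Friction and masses are not known exactly. Their poses are not given: they have to be found in the camera images.
- kit_box: open wooden parts box 160 x 110 x 55 mm (its own x, y, z), walls 6 mm, screwed down. Origin: centre of its underside, on the bench top; z up. The lid's hinge is along its +y wall, the steel lip is on its -y wall. Two steel cheek plates on the +-x end walls (outer faces at x = +-83 mm, up to z = 71 mm) have slots for the hinge pin.
- lid_pin (a point): middle of the steel hinge pin, the lid's turning axis (parallel to the box's x). At slide 0 it is at box y = +60 mm, z = 60 mm; sliding moves it to y = +44 mm.
- lid_hinge (a joint): lid angle in rad: 0 = flat over the box with the lid level, 1.57 = upright, larger = leaning back away from the box (stop at 2.2); built-in spring towards 1.8 (0.07 Nm/rad) plus hinge friction 0.03 Nm, so that an untucked lid springs up again: about 3 N on its middle holds it flat.
- lid_slide (a joint): how far the lid with its pin has slid along the slots towards the lip (box -y), in m: 0 = back, where the lid's free edge just clears the lip; 0.016 = fully home, 12 mm of the edge beneath the lip. Runs either way against about 6 N of friction and stays where it is left. If it is slid forward while the lid is up, the edge lands on top of the lip instead of beneath it.
- lid_shell: the yellow lid plate, 140 mm wide along the hinge, 3 mm thick, free edge 90 mm from the pin axis, its mid-plane passes through the pin axis; with the black push rib on its outer face (the face that is on top when closed; it faces away from the box when the lid stands open). Origin on the pin axis; own x along the pin, -y towards the free edge, +z out of the outer face.
- lid_rib (a point): foot of the black push rib, in the middle of its pin-side face, on the lid's outer face (60 mm from the pin axis). The rib is 100 mm long along the hinge, 6 mm thick (60 to 66 mm from the axis) and stands 6.5 mm proud. A fingertip set on the lid between pin and rib pushes the lid home by the rib's pin-side face.
- lid_edge (a point): middle of the lid's free edge, half way through its thickness
- lid_lining: thin black lining on the lid's inner face, 120 x 55 x 2 mm, from 17 to 72 mm from the pin axis (origin on the pin axis). Touching it and the yellow shell at once counts as pinching the lid.
- lip: bent steel retaining lip on the box's -y wall, 110 mm long along x: a flat 4 mm thick, underside 63.5 mm and top 67.5 mm above the bench, that overhangs the box from y = -58 to y = -34 mm (inner edge). Origin as the box's origin.
- lip_mouth (a point): middle of the lip's inner edge, 2 mm below its underside, where the lid's edge must enter (box y = -34 mm, z = 61.5 mm)
- box_cap_1: black plastic tube end cap 30 x 30 x 19 mm lying in the box; bystander, origin at its underside
- box_cap_2: black plastic tube end cap 30 x 30 x 19 mm lying in the box; bystander, origin at its underside
- box_bracket: bright steel angle bracket 30 x 40 x 40 mm standing in the box; bystander, origin at its underside
- hex_bolt_1: bolt standing on its head at the near left, 61 mm tall; bystander, origin at its underside
- end_cap_3: black end cap 30 x 30 x 19 mm on the bench near the robot; bystander, origin at its underside
- hex_key_1: black hex key 35 x 95 x 9 mm lying on the right; bystander, origin at its underside
- bracket_2: steel angle bracket, 40 mm, on the left; bystander, origin at its underside
- pliers: red-handled pliers 60 x 146 x 15 mm lying at the near left; bystander, origin at its underside
- castor: swivel castor 72 x 60 x 65 mm at the far left; bystander, origin at its underside
- marker: black and red marker pen standing on the right, 123 mm tall; bystander, origin at its underside

How it is judged:
By the outcome, as a careful person would: the job done as asked, in the order asked, and still so for the second after the job is handed in, with the robot touching nothing.
It also fails if it takes over 38 s, if anything falls off the work surface, if the arm or the gripper's body presses on something with over 40 N, if the wrist force passes 120 N, or if a joint passes its speed limit or range.

ROBOT

A 6-joint arm with a two-finger parallel gripper is mounted at the origin on a cart in front of the work surface, level with it; the furniture and walls round the work are solid. World frame = base frame: x ahead of the robot, y to its left, z up, the work surface at z = 0. Lengths are in mm, angles in degrees, forces in N, time in s.
With the tool pointing down it reaches from about 350 to 875 mm from the base axis. Payload 4.2 kg.
Tool frame: the origin (TCP) lies at the very end of the fingers, on their centre line; the grasp point (between the pads) lies 19 mm behind it; z points along the fingers, y is the line along which they close (so a half turn about z gives the same grasp; the last joint's range is limited). The gripper opens to 87 mm and grips with 3 to 60 N. Pads are 19 mm wide; open, the fingers measure 117 mm over their backs; the gripper's body (75 mm by 190 mm) begins 51 mm behind the grasp point.
Start: joints at [86.666, 22.042, 0.453, 0, -68.411, -14.817], TCP at [194.672, 593.887, 193.95] pointing down, gripper open.
Joint ranges: [-179.83, 179.83], [-69.29, 118.12], [-61.27, 80.66], [-181.25, 117.63], [-171.15, -9.14], [-177.46, 177.46]. Speed limits (degrees/s): [159.86, 159.86, 180, 180, 180, 180].

INTERFACE

Orientations are given as [roll, pitch, yaw] about the fixed x, y, z axes, in that order (R = Rz(yaw) Ry(pitch) Rx(roll)).
In Python, from rig import observe, snapshot, camera_params, close_job, regions_of gives the robot as it stands.
- The arm moves only by the tool step_arm, never from a script. Its argument "steps" is a list that holds one entry, the list of rows, each a list of 5 numbers: the shift along the tool's x, y, z as a fraction of full scale, then the turn about the tool's z as a fraction of full scale, then the gripper command: -1 is fully open, 1 is shut, values between are in proportion. A call has exactly 5 rows; each row is the pose to reach, as a shift and turn from the pose commanded when the call began, along the tool's axes at that moment, turning the shorter way round; what a row does not reach only later rows make up. Full scale, the value 1, is 10 cm for a shift and pi rad for a turn. A row lasts 1/10 s, in which the tool goes at most 50 mm and 8.59 degrees, less where a joint would pass 70% of its speed; a pose out of reach is approached as far as the arm can. A call with a number of a shift or a turn outside -1 to 1 is refused whole. A call with a gripper value outside its range is refused whole. The fingers move at their own pace and stop on an object; "squeeze" is the grip in N (left out, the last holds). Time passes only in rows, so rows that repeat a pose let the fingers close, or fill a call up. It gives the time, the measured TCP pose, the force, the opening and the grip force at its end, in the units of the state.
- observe(): the state, without advancing time (a new reading comes with each control period).
- snapshot(name): name is "scene" or "top" or "wrist"; returns (picture, depth): 480x640x3 uint8, red, green, blue; 480x640 float32, mm along the optical axis (not along the pixel's ray), 0 where there is no reading.
- camera_params(name): a dict with "intrinsics" (3x3 intrinsics, pixels), "dist" ([k1, k2, p1, p2, k3] as OpenCV has them; the pictures are not rectified), "extrinsics" (4x4, takes a point from camera to world coordinates); the wrist camera has in their place "tool_from_camera" (4x4, takes a point from camera to tool coordinates, whose origin is the TCP and whose axes are the flange's). Camera axes: x right, y down, z forward; pixel columns grow to the right and rows downward; lengths in mm; the calibration is good to about 2 mm. A picture is of the moment at which its call begins: read the wrist's pose just before it. camera_params takes no time and is no camera call.
- close_job(): hands the job in; it is judged then, once.
Trained networks look in the newest picture that a camera, given by its name, has taken for a name from the list of things; names that differ only in an ending like _2 or _b are one class to them, and where a whole thing is asked for, a point or a joint stands for the part that bears it (a point fixed in the world has none). Each returns a list of dicts, best first, with "conf" (0 to 1); they miss things now and then, are a little off and sometimes report something else, mostly with a low value. They report only what shows in the picture. A call takes as long as a camera call.
- regions_of(camera, query): "mask" (480x640 bool, what is visible of it) and "box" ([left, top, width, height] in pixels, round what is visible of it).
The state is a dict: "clock": time; "q": joint angles; "qvel": joint speeds; "joint_torque": joint torques, N m; "tcp_pos": TCP position; "tool_rot": TCP orientation; "force": force on the tool from outside, world axes, zero at the start; "moment": the same for the moment, N m; "finger_gap": finger opening in mm; "grip_force": force on a finger pad.
Only numpy, scipy, OpenCV 4.12 (cv2) and the standard library are available. Lean on these libraries where they do the work, as an engineer would, in place of code of your own. Each camera call takes 0.05 s, during which the arm holds its last target. There are 200 camera calls.

## Working session

There is one attempt and no reset: what is moved stays moved. The work goes in short steps, Python scripts to look and compute and a tool call to move; the robot and the scene stay as the last step left them, time stands still between calls to the robot, and variables do not carry over. Pictures are saved under pics/ and viewed, at most 13 in all, crops included, and the job is handed in when it is done.

Besides the shell and the picture viewer there is one more tool, called after ">>>" as name(argument=value, ...) on one line, values as JSON. step_arm: Moves the arm, as the interface text tells. Shift numbers are shares of 10 cm and turn numbers shares of pi rad, none past 1 either way. Its arguments: {"type":"object","properties":{"steps":{"type":"array"},"squeeze":{"type":"number"}},"required":["steps"]}

```bash
mkdir -p pics
cat > h.py <<'E'
import numpy as np, cv2
from rig import *
def world(cam,uv,z):
    p=camera_params(cam);K=np.array(p["intrinsics"]);T=np.array(p["extrinsics"])
    n=cv2.undistortPoints(np.array(uv,float).reshape(-1,1,2),K,np.array(p["dist"])).reshape(-1,2)
    c=np.c_[n,np.ones(len(n))]*np.array(z,float).reshape(-1,1)
    return c@T[:3,:3].T+T[:3,3]
def cloud(cam,mask,d):
    v,u=np.nonzero(mask&(d>0)); return world(cam,np.c_[u,v],d[v,u])
E
python3 - <<'E'
from h import *
s=observe();print({k:np.round(v,2).tolist() for k,v in s.items()})
for c in("scene","top"):
    im,d=snapshot(c);cv2.imwrite(f"pics/{c}0.png",im[:,:,::-1]);np.save(f"{c}.npy",d)
    print(c,np.round(camera_params(c)["extrinsics"],2).tolist())
    for q in("lid_shell","kit_box","lip","lid_rib","lid_lining"):
        r=regions_of(c,q)
        for x in r[:2]:
            P=cloud(c,x["mask"],d);print(q,round(x["conf"],2),x["box"],x["mask"].sum(),np.round(np.percentile(P,[2,50,98],axis=0)).tolist() if len(P) else None)
        if r: np.save(f"{c}_{q}.npy",r[0]["mask"])
E
```

```text
{'clock': 0.0, 'q': [86.67, 22.09, 0.38, -0.03, -68.41, -14.82], 'qvel': [-0.05, -0.01, 0.01, 0.02, -0.05, -0.05], 'joint_torque': [0.0, -39.07, 18.74, 4.22, 0.01, -0.0], 'tcp_pos': [194.47, 593.25, 192.87], 'tool_rot': [179.87, -0.01, -18.16], 'force': [0.1, -0.63, 0.13], 'moment': [-0.03, 0.05, 0.02], 'grip_force': 0.0, 'finger_gap': 87.07}
scene [[-0.83, -0.37, 0.41, -110.27], [-0.55, 0.57, -0.61, 873.18], [-0.01, -0.74, -0.68, 1132.99], [0.0, 0.0, 0.0, 1.0]]
lid_shell 0.76 [280.3, 212.5, 20.1, 35.7] 175 [[568.0, -80.0, 67.0], [617.0, -36.0, 123.0], [677.0, -5.0, 150.0]]
lid_shell 0.17 [330.5, 323.8, -1.3, 8.8] 21 [[315.0, 187.0, 5.0], [318.0, 191.0, 22.0], [322.0, 193.0, 59.0]]
kit_box 0.79 [282.2, 219.9, 51.9, 45.4] 1233 [[501.0, -175.0, 1.0], [579.0, -90.0, 36.0], [680.0, -5.0, 142.0]]
lip 0.6 [309.1, 221.5, 19.7, 16.7] 116 [[521.0, -171.0, 62.0], [566.0, -139.0, 67.0], [611.0, -106.0, 72.0]]
lip 0.22 [327.1, 321.7, 3.4, 13.3] 51 [[313.0, 178.0, -2.0], [319.0, 190.0, 24.0], [327.0, 196.0, 62.0]]
lid_rib 0.47 [282.6, 213.8, 20.4, 33.4] 188 [[568.0, -84.0, 59.0], [619.0, -38.0, 1
[... 231 characters left out ...]
 [700.0, -13.0, 154.0]]
lid_shell 0.35 [129.5, 180.2, 26.8, 17.6] 165 [[651.0, 421.0, -6.0], [669.0, 447.0, 4.0], [686.0, 462.0, 39.0]]
kit_box 0.82 [295.1, 175.8, 65.0, 71.6] 2544 [[514.0, -176.0, -4.0], [601.0, -92.0, 16.0], [683.0, -15.0, 148.0]]
lip 0.57 [328.1, 205.7, 23.4, 34.6] 337 [[522.0, -171.0, 5.0], [565.0, -139.0, 67.0], [613.0, -108.0, 74.0]]
lid_rib 0.72 [294.4, 180.3, 29.0, 41.4] 92 [[570.0, -84.0, 91.0], [613.0, -37.0, 145.0], [683.0, -10.0, 154.0]]
lid_rib 0.38 [292.7, 173.9, 65.4, 75.1] 2522 [[514.0, -176.0, -4.0], [599.0, -89.0, 17.0], [684.0, -14.0, 148.0]]
lid_lining 0.46 [298.9, 180.3, 23.5, 38.2] 114 [[584.0, -80.0, 85.0], [626.0, -52.0, 108.0], [668.0, -23.0, 133.0]]
```

Run:
```python
from h import *
a=cv2.imread("pics/top0.png")[130:290,230:430];b=cv2.imread("pics/scene0.png")[180:300,240:400]
cv2.imwrite("pics/c0.png",np.vstack([cv2.resize(a,(375,300)),cv2.resize(b,(375,281))])) 
cv2.imwrite("pics/c1.png",np.hstack([cv2.resize(a,(400,320),interpolation=2),cv2.resize(b,(400,320),interpolation=2)]))
for c in("top","scene"):
    d=np.load(c+".npy")
    for n in("lip","lid_shell","lid_rib","kit_box"):
        m=np.load(f"{c}_{n}.npy");P=cloud(c,m,d)
        lo,hi=(60,74) if n in("lip","kit_box") else (70,158)
        P=P[(P[:,2]>lo)&(P[:,2]<hi)]
        if n=="kit_box":
            print(c,n,len(P),cv2.minAreaRect(P[:,:2].astype(np.float32)));continue
        r=cv2.minAreaRect(P[:,:2].astype(np.float32))
        l=cv2.fitLine(P[:,:2].astype(np.float32),cv2.DIST_HUBER,0,.01,.01).ravel()
        print(c,n,len(P),P.mean(0).round(1),r,np.degrees(np.arctan2(l[1],l[0])))
        if n=="lid_shell":
            A=np.c_[P[:,:2],np.ones(len(P))]
            q=P.mean(0);U,S,V=np.linalg.svd(P-q);print("plane",V[2],S/len(P)**.5)
```

```text
top lip 309 [ 566.3 -140.1   67. ] ((567.6537475585938, -141.1801300048828), (23.86215591430664, 109.33052062988281), 57.150909423828125) -32.582253
top lid_shell 122 [645.2 -57.4 135. ] ((630.5986328125, -47.0518684387207), (14.17966365814209, 137.35755920410156), 56.30076599121094) -33.384865
plane [ 0.54457883  0.83507464 -0.07800156] [39.19142815 18.87357739  2.63571503]
top lid_rib 91 [614.5 -37.3 138.9] ((628.358642578125, -45.15916061401367), (11.28781509399414, 135.9176483154297), 57.867347717285156) -32.671883
top kit_box 441 ((596.285888671875, -100.97885131835938), (126.00489807128906, 169.81089782714844), 58.9437141418457)
scene lip 113 [ 566.  -138.4   66.6] ((565.0670776367188, -137.488037109375), (23.875471115112305, 110.04273223876953), 55.34474182128906) -34.25226
scene lid_shell 168 [617.4 -36.8 116.2] ((625.5833129882812, -41.30125427246094), (12.713533401489258, 139.22201538085938), 56.80719757080078) -32.78884
plane [ 0.53883352  0.83613315 -0.10266351] [39.03021267 23.88363662  2.03441834]
scene lid_rib 167 [618.3 -37.4 115.9] ((625.6390380859375, -41.247005462646484), (12.59057903289795, 139.2188720703125), 56.590816497802734) -32.913494
scene kit_box 184 ((591.0804443359375, -95.22286987304688), (126.98358154296875, 172.41766357421875), 54.2918701171875)
```

View pics/c1.png

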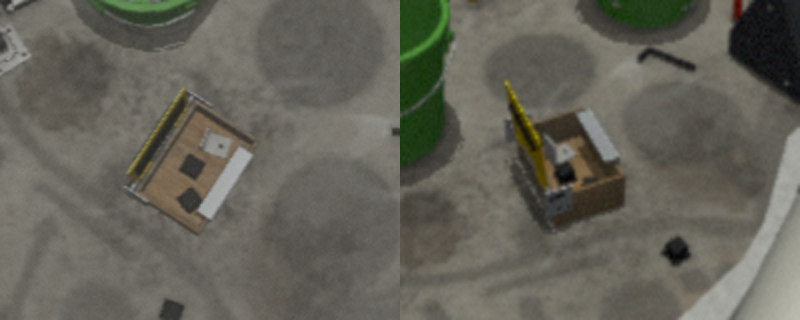

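View pics/top0.png

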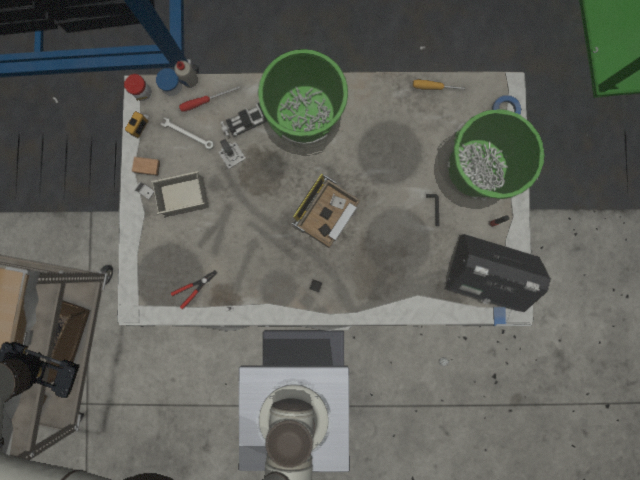

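The pictures show the box at about (325,210) px in the top view. The lid is on its upper-left side, the lip on the lower-right, and a green bucket sits behind at (303,95). Box yaw is about -33° and its centre about (592,-100). The sizes agree: lip 109 x 24, lid 137 wide.

Run:
```python
from h import *
d=np.load("top.npy");P=cloud("top",d>0,d)
P=P[(P[:,2]>90)&(P[:,0]>100)&(P[:,0]<1000)&(abs(P[:,1])<700)]
R=lambda p:np.array([[np.cos(-.576),-np.sin(-.576)],[np.sin(-.576),np.cos(-.576)]]).T@(p-np.array([592,-100]))
Q=(P[:,:2]-[592,-100])@np.array([[np.cos(-.576),-np.sin(-.576)],[np.sin(-.576),np.cos(-.576)]])
print("max z",P[:,2].max())
a=np.array([194,593.]);b=np.array([646,-16.]);t=(P[:,:2]-a)@(b-a)/((b-a)@(b-a));dist=np.linalg.norm(P[:,:2]-(a+np.clip(t,0,1)[:,None]*(b-a)),axis=1)
o=(Q[:,1]>80)&(np.abs(Q[:,0])<120);print("behind, box frame y min",Q[o,1].min(), P[o][Q[o,1].argmin()])
k=(Q[:,1]>80);i=np.where(k)[0];print("nearest path",[ (P[j].round(),dist[j].round()) for j in i[np.argsort(dist[i])[:3]]])
y=np.radians(-18.16);T=np.array([194.7,593.9]);tx=np.array([np.cos(y),np.sin(y)]);ty=np.array([np.sin(y),-np.cos(y)])
D=b-T;print("tool shift",D@tx,D@ty)
```

```text
max z 541.8905495904244
behind, box frame y min 151.3769809570947 [773.46212467 -37.35234675 141.89536746]
nearest path [(array([218., 561., 440.]), np.float64(0.0)), (array([219., 559., 519.]), np.float64(0.0)), (array([217., 562., 310.]), np.float64(0.0))]
tool shift 618.9092200563261 438.863392559997
```

>>> step_arm(steps=[[[0.2,0.14,0,0,1],[0.4,0.28,0,0,1],[0.6,0.42,0,0,1],[0.8,0.56,0,0,1],[1.0,0.7,0,0,1]]], squeeze=10)

```text
clock: 1.1
tcp_pos: [268.4, 495.4, 194.1]
tool_rot: [-180.0, 0.0, -18.1]
force: [-0.3, -0.2, 0.3]
finger_gap: 54.8
grip_force: 0.0
```

>>> step_arm(steps=[[[0.2,0.14,0,0,1],[0.4,0.28,0,0,1],[0.6,0.42,0,0,1],[0.8,0.56,0,0,1],[1.0,0.7,0,0,1]]])

```text
clock: 1.6
tcp_pos: [341.6, 397.8, 194.2]
tool_rot: [-180.0, -0.0, -18.1]
force: [0.6, 0.0, 0.0]
finger_gap: 15.0
grip_force: 0.0
```

>>> step_arm(steps=[[[0.2,0.14,0,0,1],[0.4,0.28,0,0,1],[0.6,0.42,0,0,1],[0.8,0.56,0,0,1],[1.0,0.7,0,0,1]]])

```text
clock: 2.1
tcp_pos: [414.9, 300.1, 194.2]
tool_rot: [-180.0, -0.0, -18.1]
force: [0.4, 0.4, -1.0]
finger_gap: 0.2
grip_force: 0.0
```

>>> step_arm(steps=[[[0.2,0.14,0,0,1],[0.4,0.28,0,0,1],[0.6,0.42,0,0,1],[0.8,0.56,0,0,1],[1.0,0.7,0,0,1]]])

```text
clock: 2.6
tcp_pos: [488.1, 202.4, 194.2]
tool_rot: [-180.0, -0.0, -18.1]
force: [1.2, -0.5, 0.5]
finger_gap: 0.2
grip_force: 0.0
```

>>> step_arm(steps=[[[0.2,0.14,0,0.04,1],[0.4,0.28,0,0.08,1],[0.6,0.42,0,0.12,1],[0.8,0.56,0,0.16,1],[1.0,0.7,0,0.2,1]]])

```text
clock: 3.1
tcp_pos: [561.3, 104.7, 194.1]
tool_rot: [-180.0, -0.0, -54.5]
force: [0.4, -0.4, 0.2]
finger_gap: 0.3
grip_force: 0.0
```

>>> step_arm(steps=[[[0.15,0.01,0,0.04,1],[0.3,0.02,0,0.08,1],[0.45,0.03,0,0.12,1],[0.6,0.03,0,0.16,1],[0.75,0.03,0,0.2,1]]])

```text
clock: 3.6
tcp_pos: [602.6, 42.4, 194.0]
tool_rot: [-180.0, 0.0, -90.5]
force: [-0.1, 0.2, -0.6]
finger_gap: 0.5
grip_force: 0.0
```

>>> step_arm(steps=[[[0.12,-0.08,0,0.04,1],[0.25,-0.16,0,0.08,1],[0.4,-0.25,0,0.12,1],[0.63,-0.4,0,0.182,1],[0.63,-0.4,0,0.182,1]]])

```text
clock: 4.1
tcp_pos: [643.2, -22.3, 193.5]
tool_rot: [-180.0, -0.0, -123.3]
force: [-0.9, 1.9, -0.7]
finger_gap: 0.5
grip_force: 0.0
```

Run:
```python
from h import *
from scipy.spatial.transform import Rotation as Ro
s=observe();print(s["tcp_pos"],s["tool_rot"],np.round(s["q"],1))
im,d=snapshot("wrist");cv2.imwrite("pics/w1.png",im[:,:,::-1])
p=camera_params("wrist");T=np.eye(4);T[:3,:3]=Ro.from_euler("xyz",s["tool_rot"],degrees=True).as_matrix();T[:3,3]=s["tcp_pos"]
E=T@np.array(p["tool_from_camera"]);K=np.array(p["intrinsics"])
def cl(m):
    v,u=np.nonzero(m&(d>0));n=cv2.undistortPoints(np.c_[u,v].astype(float).reshape(-1,1,2),K,np.array(p["dist"])).reshape(-1,2)
    return (np.c_[n,np.ones(len(n))]*d[v,u][:,None])@E[:3,:3].T+E[:3,3]
for q in("lip","lid_rib","lid_shell","kit_box"):
    for x in regions_of("wrist",q)[:1]:
        P=cl(x["mask"]);print(q,x["conf"],x["box"],np.percentile(P,[2,50,98],axis=0).round().tolist() if len(P) else 0)
        if q=="lip":P=P[(P[:,2]>60)&(P[:,2]<74)]
        if len(P)>20:print(cv2.minAreaRect(P[:,:2].astype(np.float32)))
        W=(P-[592,-100,0])@Ro.from_euler("z",-33,degrees=True).as_matrix();print("boxframe",np.percentile(W,[2,50,98],axis=0).round(1).tolist())
```

```text
[643.20404954 -22.32345708 193.5047577 ] [-1.79976873e+02 -2.56304598e-02 -1.23265267e+02] [ 12.4  23.9   3.2   0.  -69.4 -45.7]
lip 0.73 [209.2, 180.7, 203.4, 36.7] [[570.0, -88.0, 61.0], [626.0, -50.0, 127.0], [685.0, -11.0, 151.0]]
((626.3104248046875, -53.39201354980469), (13.379464149475098, 161.22291564941406), 58.991695404052734)
boxframe [[-75.3, 53.2, 61.0], [-1.5, 55.8, 63.7], [79.2, 60.2, 70.2]]
lid_rib 0.6 [213.6, 188.1, 202.1, 30.1] [[570.0, -87.0, 71.0], [628.0, -46.0, 146.0], [684.0, -10.0, 151.0]]
((620.6201171875, -28.577224731445312), (38.698814392089844, 173.25234985351562), 56.42036437988281)
boxframe [[-65.9, 57.6, 71.0], [0.4, 64.2, 146.3], [69.5, 67.3, 151.3]]
kit_box 0.57 [208.8, 48.3, 204.8, 171.6] [[511.0, -178.0, 5.0], [596.0, -94.0, 50.0], [682.0, -16.0, 150.0]]
((599.6490478515625, -95.64320373535156), (165.24790954589844, 213.25198364257812), 54.47940444946289)
boxframe [[-76.2, -56.6, 5.5], [1.2, 11.8, 49.7], [80.0, 65.6, 150.0]]
```

View pics/w1.png

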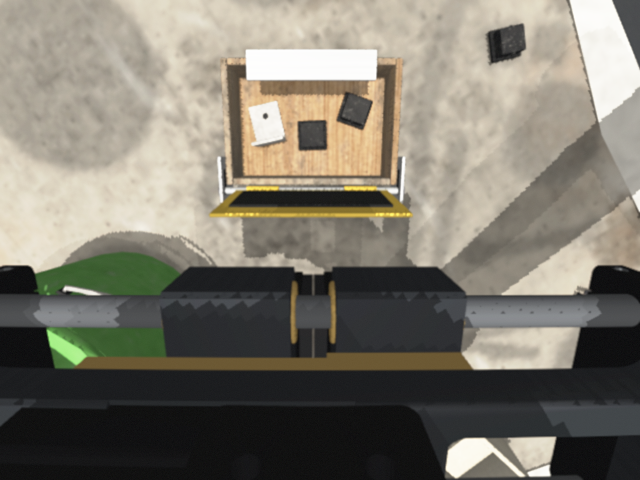

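The wrist view agrees with the estimate. The lip is at the top (245-377, 50-80), the lid top edge at about row 212 (210-410), and the fingers are centred behind it. Next I descend behind the lid.

>>> step_arm(steps=[[[0.03,0,0.2,0,1],[0.03,0,0.4,0,1],[0.03,0,0.6,0,1],[0.03,0,0.8,0,1],[0.03,0,0.885,0,1]]])

```text
clock: 4.85
tcp_pos: [639.0, -22.2, 103.5]
tool_rot: [179.8, -0.1, -122.8]
force: [0.2, 0.5, 0.5]
finger_gap: 0.4
grip_force: 0.0
```

>>> step_arm(steps=[[[0.06,0,0,0,1],[0.12,0,0,0,1],[0.18,0,0,0,1],[0.23,0,0,0,1],[0.27,0,0,0,1]]])

```text
clock: 5.35
tcp_pos: [626.1, -45.7, 106.5]
tool_rot: [-179.9, 0.1, -122.9]
force: [-0.3, 1.4, 0.4]
finger_gap: 0.2
grip_force: 0.4
```

>>> step_arm(steps=[[[0.06,0,0.01,0,1],[0.11,0,0.03,0,1],[0.15,0,0.05,0,1],[0.19,0,0.075,0,1],[0.215,0,0.092,0,1]]])

```text
clock: 5.85
tcp_pos: [613.8, -63.7, 95.9]
tool_rot: [180.0, -0.0, -122.9]
force: [0.3, 0.7, 0.9]
finger_gap: 0.6
grip_force: 0.5
```

>>> step_arm(steps=[[[0.03,0,0.03,0,1],[0.06,0,0.055,0,1],[0.085,0,0.085,0,1],[0.115,0,0.135,0,1],[0.14,0,0.186,0,1]]])

```text
clock: 6.35
tcp_pos: [603.0, -80.8, 83.2]
tool_rot: [179.9, -0.7, -122.8]
force: [-16.7, -16.4, 32.1]
finger_gap: 0.3
grip_force: 15.8
```

Run:
```python
from h import *
im,d=snapshot("wrist");cv2.imwrite("pics/w2.png",im[:,:,::-1])
s=observe();print(s["tcp_pos"],s["force"])
```

```text
[602.01092894 -81.67305228  82.46451487] [-12.80642737 -16.03953564  25.38729186]
```

View pics/w2.png

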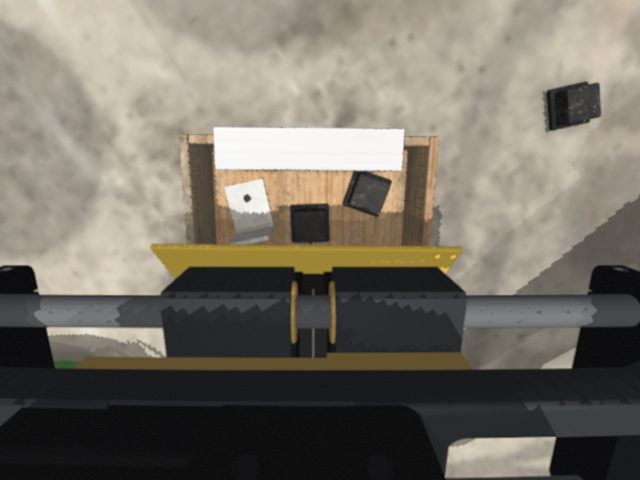

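The lid is partly over, with its edge at rows 245-270, but the force says the fingertips are caught on something. I'll measure the lid's angle before moving on.

```bash
cat >> h.py <<'E'
from scipy.spatial.transform import Rotation as Ro
def wcloud(m,d,s):
    p=camera_params("wrist");T=np.eye(4);T[:3,:3]=Ro.from_euler("xyz",s["tool_rot"],degrees=True).as_matrix();T[:3,3]=s["tcp_pos"]
    E=T@np.array(p["tool_from_camera"]);v,u=np.nonzero(m&(d>0))
    n=cv2.undistortPoints(np.c_[u,v].astype(float).reshape(-1,1,2),np.array(p["intrinsics"]),np.array(p["dist"])).reshape(-1,2)
    return (np.c_[n,np.ones(len(n))]*d[v,u][:,None])@E[:3,:3].T+E[:3,3]
def box(P): return (P-[592,-100,0])@Ro.from_euler("z",-33,degrees=True).as_matrix()
E
python3 - <<'E'
from h import *
s=observe();im,d=snapshot("wrist")
hsv=cv2.cvtColor(im,cv2.COLOR_RGB2HSV)
y=(hsv[...,0]>18)&(hsv[...,0]<35)&(hsv[...,1]>150);y[350:]=0;y[:230]=0
W=box(wcloud(y,d,s))
print(len(W),"tcp",box(s["tcp_pos"]).round(1))
for lo in range(60,160,6):
    q=W[(W[:,2]>lo)&(W[:,2]<=lo+6)]
    if len(q):print(lo,len(q),np.median(q[:,1]).round(1),np.percentile(q[:,0],[2,98]).round())
im,d=snapshot("top")
hsv=cv2.cvtColor(im,cv2.COLOR_RGB2HSV);y=(hsv[...,0]>18)&(hsv[...,0]<35)&(hsv[...,1]>120)
W=box(cloud("top",y,d));W=W[(abs(W[:,0])<90)&(abs(W[:,1])<110)]
for x in W[::max(1,len(W)//25)]:print(x.round())
im,d=snapshot("scene");cv2.imwrite("pics/s2.png",cv2.resize(im[190:270,250:350,::-1],(750,600),interpolation=cv2.INTER_CUBIC))
E
```

```text
6994 tcp [-1.6 20.8 82.5]
102 50 13.5 [-3. 71.]
108 500 8.9 [-66.  70.]
114 2383 3.8 [-64.  68.]
120 3763 -3.0 [-64.  68.]
126 73 -5.0 [-57.  65.]
[-30.  48.  76.]
[-34.  49.  71.]
[-31.  43.  78.]
[-27.  36.  81.]
[-36.  47.  69.]
[-32.  40.  76.]
[-42.  50.  71.]
[-39.  45.  77.]
[-36.  40.  78.]
[-34.  35.  83.]
[-31.  30.  90.]
[-44.  49.  74.]
[-40.  41.  78.]
[-36.  33.  88.]
[-34.  28.  97.]
[-47.  47.  72.]
[-44.  42.  77.]
[-41.  37.  85.]
[-37.  29.  91.]
[-35.  24.  99.]
[-47.  40.  83.]
[-44.  35.  86.]
[-41.  30.  90.]
[-39.  25.  98.]
[-51.  41.  83.]
[-46.  34.  87.]
[-44.  29.  91.]
[-41.  24.  91.]
[-47.  30.  90.]
[-53.  33.  89.]
[-48.  25.  95.]
[-51.  23. 101.]
[-48.  19.  99.]
[-52.  20. 103.]
[-50.  15. 109.]
[-55.  18. 105.]
[-52.  13. 112.]
```

View pics/s2.png

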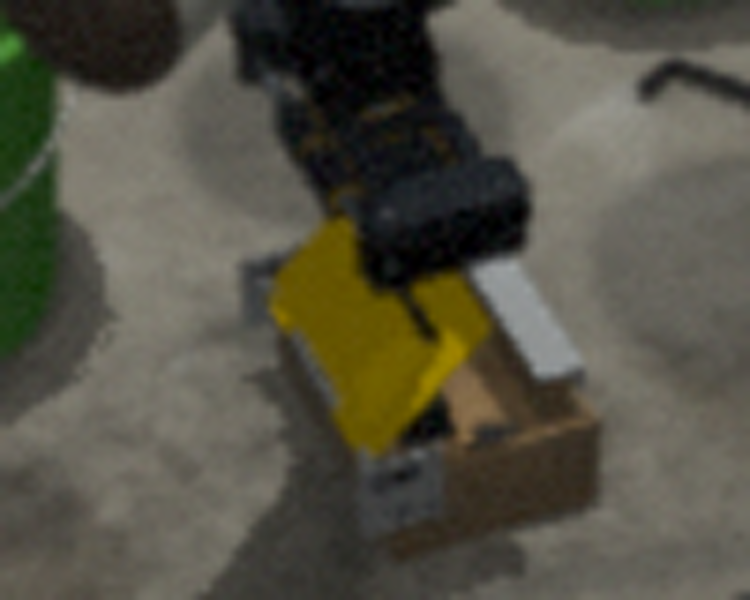

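>>> step_arm(steps=[[[-0.025,0,-0.05,0,1],[-0.055,0,-0.1,0,1],[-0.08,0,-0.13,0,1],[-0.11,0,-0.16,0,1],[-0.14,0,-0.186,0,1]]])

```text
clock: 7.05
tcp_pos: [614.0, -63.2, 96.0]
tool_rot: [180.0, 0.0, -122.9]
force: [0.5, -0.6, -1.1]
finger_gap: 0.7
grip_force: 0.0
```

Run:
```python
from h import *
s=observe();print(box(s["tcp_pos"]).round(1),s["force"].round(1) if hasattr(s["force"],"round") else s["force"])
im,d=snapshot("scene");p=camera_params("scene");E=np.linalg.inv(p["extrinsics"])
B=Ro.from_euler("z",-33,degrees=True).as_matrix()
c=box(s["tcp_pos"]);pts=np.array([[c[0]+dx,c[1]+dy,c[2]+dz] for dz in(0,20,50) for dx in(-15,15) for dy in(-9.5,9.5)])@B.T+[592,-100,0]
uv=cv2.projectPoints(pts,cv2.Rodrigues(E[:3,:3])[0],E[:3,3],np.array(p["intrinsics"]),np.array(p["dist"]))[0].reshape(-1,2)
big=cv2.resize(im[190:270,250:350,::-1],(750,600),interpolation=cv2.INTER_CUBIC)
for i,q in enumerate((uv-[250,190]+.5)*7.5):cv2.circle(big,tuple(int(v) for v in q),4,[(0,0,255),(255,0,255),(255,255,0)][i//4],-1)
cv2.imwrite("pics/s3.png",big)
hsv=cv2.cvtColor(im,cv2.COLOR_RGB2HSV);y=(hsv[...,0]>18)&(hsv[...,0]<35)&(hsv[...,1]>120)
W=box(cloud("scene",y,d));W=W[(abs(W[:,0])<90)&(abs(W[:,1])<110)&(W[:,2]>50)]
l=cv2.fitLine(W[:,1:].astype(np.float32),cv2.DIST_HUBER,0,.01,.01).ravel();print("lid line y,z",l,len(W))
```

```text
[-1.6 42.8 96. ] [ 0.5 -0.6 -1.1]
lid line y,z [ 0.16685864 -0.9859808  47.021187   97.11383   ] 404
```

View pics/s3.png

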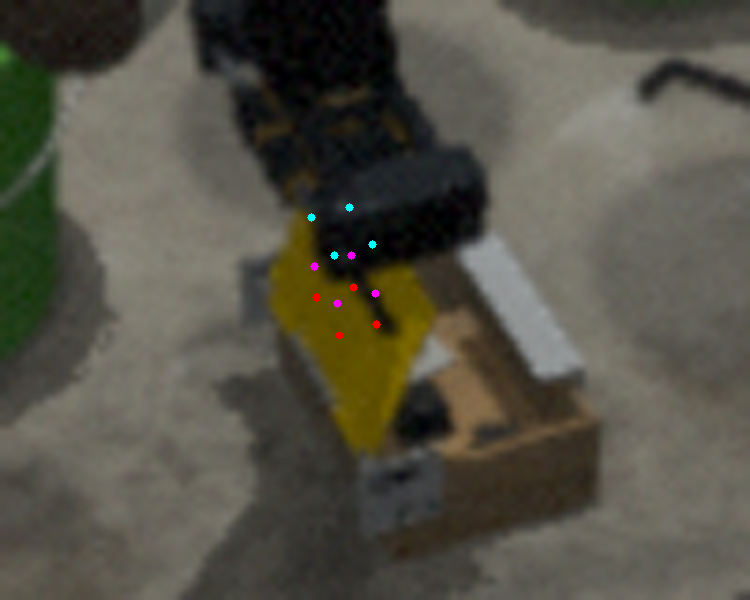

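Run:
```python
from h import *
s=observe();im,d=snapshot("wrist");cv2.imwrite("pics/w3.png",im[:,:,::-1])
c=np.array(s["tcp_pos"]);ref=box(c)
V,U=np.mgrid[0:480,0:640]
m=(d>0)
P=wcloud(m,d,s);W=box(P)-ref;uv=np.c_[U[m],V[m]]
p=camera_params("wrist");print("cam in tool",np.round(p["tool_from_camera"],2).tolist())
for u,v in[(200,275),(270,275),(290,300),(315,275),(315,290),(315,310),(340,300),(430,275),(315,262),(315,250),(250,330),(250,257),(250,240)]:
    i=np.where((uv[:,0]==u)&(uv[:,1]==v))[0];print(u,v,im[v,u],W[i[0]].round(1) if len(i) else None)
im,d=snapshot("scene")
V,U=np.mgrid[190:270:5,250:350:5];
for u,v in[(300,205),(310,215),(305,222),(297,224),(293,226),(292,218),(302,232),(297,230)]:
    print(u,v,im[v,u],(box(world("scene",[[u,v]],[d[v,u]]))[0]-ref).round(1))
```

```text
cam in tool [[0.0, -0.97, -0.24, 65.7], [1.0, 0.0, 0.0, -0.23], [-0.0, -0.24, 0.97, -191.61], [0.0, 0.0, 0.0, 1.0]]
200 275 [28 29 31] [ 27.7 -37.6 111.6]
270 275 [28 28 31] [ 10.6 -37.5 111.3]
290 300 [65 55 41] [  5.2 -34.8 120.2]
315 275 [24 23 25] [-1.  -9.4 31.1]
315 290 [28 27 26] [-0.9 -9.7 51.5]
315 310 [73 73 74] [ -0.4 -30.  115. ]
340 300 [46 48 51] [ -5.6 -36.1 123.1]
430 275 [28 29 31] [-28.5 -37.7 111.5]
315 262 [139 118  49] [ -0.9 -20.9  47. ]
315 250 [87 78 66] [ -1.7   3.2 -61.3]
250 330 [43 44 45] [ 13.7 -29.3 123.7]
250 257 [90 80 68] [ 44.2   3.4 -42.8]
250 240 [114  93  72] [ 52.4   2.5 -89.8]
300 205 [16 23 20] [-26.6 -12.  132.7]
310 215 [22 20 27] [-92.9 -20.5 136. ]
305 222 [11  8  7] [-86.   -4.8 106.5]
297 224 [4 0 5] [-87.8  24.1 109.3]
293 226 [34 29  6] [-86.2  37.7 104.2]
292 218 [17 16 17] [-80.3  37.4 133.6]
302 232 [77 64  5] [-42.4  -8.9  25.9]
297 230 [85 71  0] [-8.1 -3.   9.9]
```

View pics/w3.png

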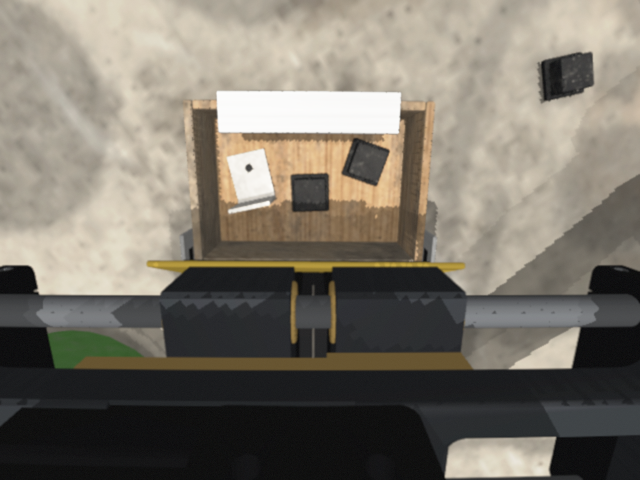

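The lid stands at about 65° and leans on the fingers. The fingers' end seems to be well above the reported TCP when they are shut. I'll back out and measure it in free air.

>>> step_arm(steps=[[[-0.1,0,0,0,1],[-0.2,0,0,0,1],[-0.3,0,0,0,1],[-0.4,0,0,0,1],[-0.5,0,0,0,1]]])

```text
clock: 7.7
tcp_pos: [641.4, -20.5, 95.6]
tool_rot: [180.0, -0.0, -122.9]
force: [0.5, 0.2, 0.5]
finger_gap: 0.5
grip_force: 0.0
```

Run:
```python
from h import *
s=observe();im,d=snapshot("wrist");cv2.imwrite("pics/w4.png",im[:,:,::-1])
ref=box(np.array(s["tcp_pos"]));print(ref,s["finger_gap"])
for v in range(230,300,4):
    r=[]
    for u in(296,302,308,315,322,328,334):
        m=np.zeros(d.shape,bool);m[v,u]=1;w=wcloud(m,d,s)
        r.append((box(w)[0]-ref).round().astype(int).tolist() if len(w) else None)
    print(v,r)
im,d=snapshot("scene")
W=box(cloud("scene",d>0,d))-ref
q=W[(abs(W[:,0])<22)&(abs(W[:,1])<16)&(W[:,2]>-30)&(W[:,2]<70)]
print(len(q));print(q[np.argsort(q[:,2])][:25].round().tolist())
m=np.zeros(d.shape,bool)
cv2.imwrite("pics/s4.png",cv2.resize(im[180:270,250:350,::-1],(660,594),interpolation=cv2.INTER_CUBIC))
```

```text
[-1.8661775  93.54584743 95.55674986] 0.45139060174041906
230 [[8, -32, 30], [5, -32, 30], [2, -31, 29], [-1, -32, 30], [-4, -32, 31], [-7, -32, 30], [-10, -32, 30]]
234 [[8, -31, 36], [5, -31, 36], [2, -31, 37], [-1, -31, 36], [-4, -31, 36], [-7, -31, 37], [-10, -31, 37]]
238 [[8, -29, 38], [5, -30, 38], [2, -30, 38], [-1, -29, 37], [-4, -29, 37], [-7, -29, 37], [-10, -29, 38]]
242 [[8, -28, 41], [5, -28, 41], [2, -28, 41], [-1, -28, 41], [-4, -28, 41], [-7, -28, 41], [-9, -29, 42]]
246 [[7, -28, 47], [5, -28, 46], [2, -28, 46], [-1, -28, 46], [-4, -28, 46], [-6, -28, 47], [-9, -28, 45]]
250 [[7, -27, 49], [5, -27, 50], [2, -27, 50], [-1, -27, 51], [-4, -27, 50], [-6, -27, 50], [-9, -27, 51]]
254 [[7, -27, 55], [5, -26, 54], [2, -27, 54], [-1, -27, 54], [-4, -27, 54], [-6, -26, 53], [-9, -27, 55]]
258 [[7, -25, 54], [5, -25, 55], [2, -25, 55], [-1, -25, 54], [-4, -25, 55], [-6, -25, 55], [-9, -25, 55]]
262 [[14, 24, -98], [9, 24, -98], [4, 24, -98], [-2, 24, -97], [-8, 24, -98], [-13, 24, -98], [-19, 24, -98]]
266 [[14, 27, -98], [9, 28, -99], [4, 28, -99], [-2, 28, -99], [-8, 27, -
[... 204 characters left out ...]
30], [-4, -10, 31], [-7, -11, 35], [-5, -38, 112]]
278 [[8, -11, 41], [5, -9, 35], [2, -9, 35], [-1, -9, 36], [-4, -10, 36], [-7, -11, 40], [-5, -38, 114]]
282 [[4, -36, 111], [5, -9, 40], [2, -10, 42], [-1, -9, 41], [-4, -10, 42], [-7, -11, 46], [-5, -37, 116]]
286 [[4, -34, 111], [5, -9, 46], [2, -9, 46], [-1, -9, 46], [-4, -9, 46], [-6, -11, 51], [-5, -36, 115]]
290 [[4, -33, 111], [5, -9, 51], [2, -10, 52], [-1, -9, 51], [-4, -10, 51], [-6, -11, 56], [-5, -36, 117]]
294 [[5, -32, 109], [5, -9, 56], [2, -10, 56], [-1, -10, 56], [-4, -10, 56], [-6, -11, 60], [-5, -35, 117]]
298 [[4, -33, 115], [3, -32, 114], [1, -33, 115], [0, -33, 114], [-2, -33, 114], [-3, -32, 114], [-5, -34, 118]]
0
[]
```

View pics/s4.png

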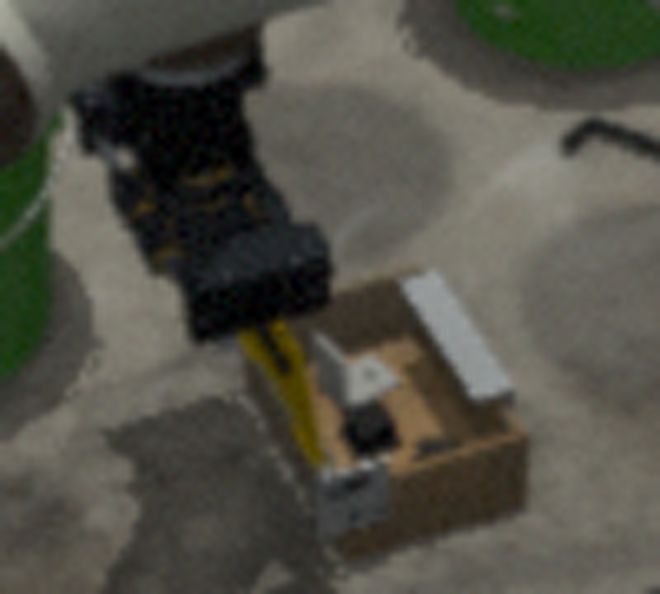

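The wrist depth shows the shut fingers' front face ending about 25 mm above the reported TCP, at row ~272. The earlier push therefore rode over the rib. The lid is back up and undamaged, so I repeat the arc about 25 mm lower.

>>> step_arm(steps=[[[0.03,0,0.05,0,1],[0.08,0,0.09,0,1],[0.15,0,0.09,0,1],[0.23,0,0.09,0,1],[0.31,0,0.1,0,1]]])

```text
clock: 8.3
tcp_pos: [623.9, -48.1, 86.4]
tool_rot: [180.0, 0.0, -122.9]
force: [-0.4, 1.1, -0.1]
finger_gap: 0.3
grip_force: 0.5
```

>>> step_arm(steps=[[[0.04,0,0.02,0,1],[0.08,0,0.04,0,1],[0.11,0,0.06,0,1],[0.16,0,0.1,0,1],[0.2,0,0.14,0,1]]])

```text
clock: 8.8
tcp_pos: [613.6, -64.5, 72.1]
tool_rot: [-180.0, 0.0, -122.9]
force: [0.1, 1.8, 2.0]
finger_gap: 0.4
grip_force: 0.9
```

Run:
```python
from h import *
s=observe();im,d=snapshot("wrist");cv2.imwrite("pics/w5.png",im[:,:,::-1])
print(box(s["tcp_pos"]).round(1),np.round(s["force"],1))
hsv=cv2.cvtColor(im,cv2.COLOR_RGB2HSV);y=(hsv[...,0]>18)&(hsv[...,0]<35)&(hsv[...,1]>150);y[350:]=0;y[:200]=0
W=box(wcloud(y,d,s));l=cv2.fitLine(W[:,1:].astype(np.float32),cv2.DIST_HUBER,0,.01,.01).ravel();print(len(W),l,np.percentile(W[:,1:],[2,98],axis=0).round())
```

```text
[-1.3 41.6 72.1] [0.1 1.8 2. ]
8984 [  0.5901283  -0.8073095  13.682285  125.94739  ] [[  6. 108.]
 [ 27. 135.]]
```

The lid is at 54° with the finger corner on its face at r≈46 mm, as planned. Continue.

>>> step_arm(steps=[[[0.03,0,0.03,0,1],[0.06,0,0.065,0,1],[0.08,0,0.1,0,1],[0.11,0,0.15,0,1],[0.13,0,0.205,0,1]]])

```text
clock: 9.35
tcp_pos: [606.3, -75.5, 51.5]
tool_rot: [-180.0, -0.0, -122.9]
force: [-0.7, -0.7, 2.2]
finger_gap: 0.6
grip_force: 1.3
```

>>> step_arm(steps=[[[0.01,0,0.03,0,1],[0.02,0,0.06,0,1],[0.022,0,0.085,0,1],[0.025,0,0.11,0,1],[0.025,0,0.12,0,1]]])

```text
clock: 9.85
tcp_pos: [604.8, -77.3, 39.4]
tool_rot: [180.0, -0.0, -122.9]
force: [-0.5, -2.0, 2.9]
finger_gap: 0.0
grip_force: 1.5
```

Run:
```python
from h import *
s=observe();im,d=snapshot("wrist");cv2.imwrite("pics/w6.png",im[:,:,::-1])
print(box(s["tcp_pos"]).round(1),np.round(s["force"],1))
hsv=cv2.cvtColor(im,cv2.COLOR_RGB2HSV);y=(hsv[...,0]>18)&(hsv[...,0]<35)&(hsv[...,1]>150);y[350:]=0;y[:100]=0
W=box(wcloud(y,d,s));print(len(W))
for lo in range(-45,50,6):
    q=W[(W[:,1]>lo)&(W[:,1]<=lo+6)]
    if len(q)>10:print(lo+3,len(q),np.median(q[:,2]).round(1))
```

```text
[-1.6 26.  39.4] [-0.5 -2.   2.9]
24446
-30 2845 75.6
-24 4031 75.0
-18 3891 74.0
-12 3951 73.2
-6 2298 72.4
0 1816 71.1
6 3284 70.3
12 2055 69.5
18 257 68.7
24 17 75.6
```

View pics/w6.png

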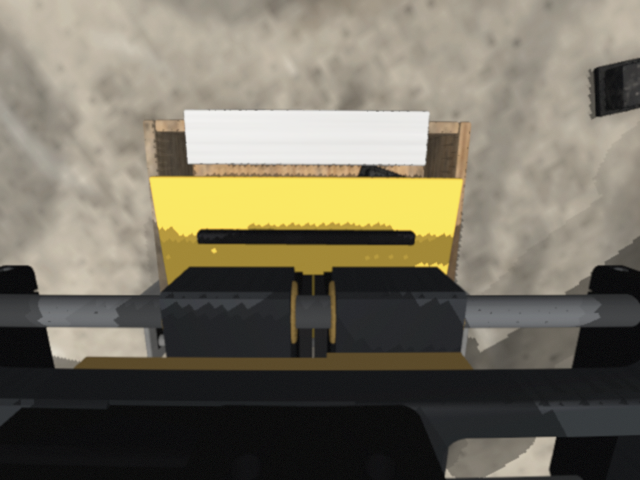

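The lid is at about 8°: edge at row 178, rib at row 238, lip at rows 110-165. Now I press it flat.

>>> step_arm(steps=[[[0,0,0.015,0,1],[0,0,0.03,0,1],[0,0,0.045,0,1],[0,0,0.055,0,1],[0,0,0.055,0,1]]])

```text
clock: 10.4
tcp_pos: [605.0, -77.3, 34.0]
tool_rot: [180.0, -0.0, -122.9]
force: [-1.4, -1.0, 3.0]
finger_gap: 0.6
grip_force: 1.1
```

```bash
cat > lid.py <<'E'
from h import *
s=observe();im,d=snapshot("wrist");import sys;cv2.imwrite(f"pics/{sys.argv[1]}.png",im[:,:,::-1])
print(box(s["tcp_pos"]).round(1),np.round(s["force"],1))
hsv=cv2.cvtColor(im,cv2.COLOR_RGB2HSV);y=(hsv[...,0]>18)&(hsv[...,0]<35)&(hsv[...,1]>150);y[350:]=0;y[:100]=0
W=box(wcloud(y,d,s));print(len(W),"y min",np.percentile(W[:,1],.5))
q=W[(W[:,1]<12)&(W[:,1]>-40)];a=np.polyfit(q[:,1],q[:,2],1);print("slope deg",np.degrees(np.arctan(-a[0])),"z at -30",np.polyval(a,-30))
w=(hsv[...,1]<30)&(hsv[...,2]>190);w[300:]=0
q=box(wcloud(w,d,s));q=q[(abs(q[:,0])<55)&(q[:,2]>55)];print("lip y",np.percentile(q[:,1],[1,99]),"z",np.median(q[:,2]))
E
python3 lid.py w7
```

```text
[-1.5 26.1 34. ] [-1.4 -1.   3. ]
11000 y min -31.961618146994685
slope deg 5.9095566212455575 z at -30 68.04547762015262
lip y [-59.46291469 -36.72096153] z 68.35620137782189
```

>>> step_arm(steps=[[[0,0,0.01,0,1],[0,0,0.02,0,1],[0,0,0.025,0,1],[0,0,0.025,0,1],[0,0,0.025,0,1]]])

```text
clock: 10.95
tcp_pos: [605.1, -77.2, 33.1]
tool_rot: [-180.0, -0.0, -122.9]
force: [-4.9, -0.5, 9.2]
finger_gap: 0.5
grip_force: 4.7
```

```bash
python3 lid.py w8
```

```text
[-1.4 26.3 33.1] [-4.9 -0.5  9.2]
11014 y min -31.790601666417786
slope deg 6.629016569940193 z at -30 67.50681786556044
lip y [-59.40813306 -36.808735  ] z 68.37078120785384
```

```bash
cat >> lid.py <<'E'
for lo in range(-34,40,3):
    q=W[(W[:,1]>lo)&(W[:,1]<=lo+3)]
    if len(q)>10:print(lo+1.5,len(q),np.percentile(q[:,2],[10,50,90]).round(1))
E
python3 lid.py w9
```

```text
[-1.4 26.3 33.1] [-4.8 -1.3  9.7]
11024 y min -31.837632464501077
slope deg 6.179328104738707 z at -30 67.1738850501511
lip y [-59.45550264 -36.84385411] z 68.33201047310544
-32.5 599 [60.9 61.9 62.7]
-29.5 122 [11.4 31.9 62.2]
-26.5 20 [61.9 62.1 63.1]
-23.5 24 [61.7 62.3 63. ]
-20.5 17 [61.3 62.  62.5]
-17.5 21 [61.7 62.1 62.7]
-14.5 21 [61.2 62.1 63.3]
-11.5 283 [ 62.8 137.6 139.2]
-8.5 875 [61.5 62.8 66.7]
-5.5 181 [61.4 62.2 63.1]
-2.5 543 [61.5 62.3 63.6]
0.5 1709 [61.3 62.2 63. ]
3.5 1703 [61.4 62.2 63. ]
6.5 1681 [61.4 62.2 63. ]
9.5 1659 [61.4 62.2 63. ]
12.5 1106 [61.4 62.2 63. ]
15.5 346 [61.4 62.3 63.5]
18.5 74 [61.4 62.3 68.6]
21.5 34 [61.4 62.2 70.5]
```

View pics/w9.png

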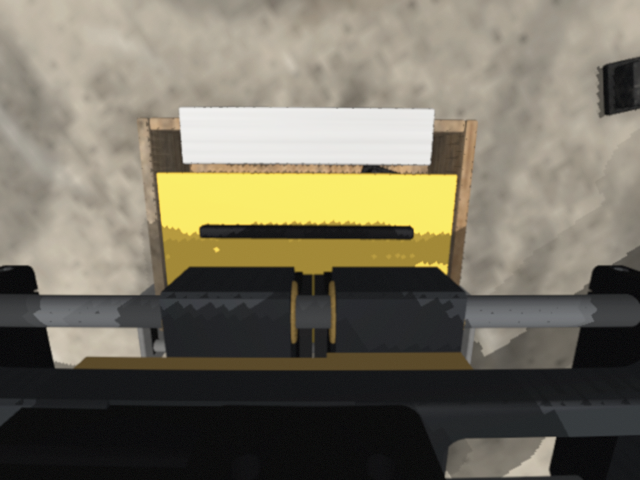

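The lid is flat: its top face reads an even 62 mm, and the edge at row 172 is just clear of the lip at row 163. Now I slide forward to the rib, still pressing lightly.

>>> step_arm(steps=[[[0.03,0,-0.004,0,1],[0.06,0,-0.004,0,1],[0.09,0,-0.004,0,1],[0.12,0,-0.004,0,1],[0.15,0,-0.004,0,1]]])

```text
clock: 11.55
tcp_pos: [599.4, -89.0, 33.2]
tool_rot: [-179.8, 0.2, -122.9]
force: [1.8, 3.3, 5.2]
finger_gap: 0.5
grip_force: 2.6
```

>>> step_arm(steps=[[[0.02,0,0,0,1],[0.04,0,0,0,1],[0.06,0,0,0,1],[0.08,0,0,0,1],[0.08,0,0,0,1]]])

```text
clock: 12.05
tcp_pos: [595.4, -95.3, 33.1]
tool_rot: [-179.7, 0.3, -122.9]
force: [2.3, 4.4, 6.0]
finger_gap: 0.2
grip_force: 3.8
```

```bash
python3 lid.py w10 | head -8
```

```text
[ 0.3  5.8 33.1] [2.3 4.4 6. ]
11450 y min -34.73650033048491
slope deg 6.845434235533957 z at -30 64.03480255555932
lip y [-59.46931256 -36.67304677] z 68.33818325723607
-32.5 160 [ 61.5  63.1 142.1]
-29.5 679 [61.4 62.3 63. ]
-26.5 1130 [61.4 62.2 63. ]
-23.5 1734 [61.4 62.2 63. ]
```

The lid is sliding flat, with its edge entering at the right height of 62 mm.

>>> step_arm(steps=[[[0.015,0,0,0,1],[0.03,0,0,0,1],[0.045,0,0,0,1],[0.06,0,0,0,1],[0.07,0,0,0,1]]])

```text
clock: 12.6
tcp_pos: [591.8, -100.9, 33.1]
tool_rot: [-179.7, 0.3, -122.9]
force: [2.1, 4.6, 4.8]
finger_gap: 0.6
grip_force: 4.0
```

```bash
cat > rib.py <<'E'
from h import *
import sys
s=observe();im,d=snapshot("wrist");cv2.imwrite(f"pics/{sys.argv[1]}.png",im[:,:,::-1])
print("tcp",box(s["tcp_pos"]).round(1),np.round(s["force"],1))
m=np.zeros(d.shape,bool);m[100:300,150:480]=im[100:300,150:480].max(2)<60
W=box(wcloud(m,d,s));W=W[(W[:,2]>64)&(W[:,2]<74)&(abs(W[:,0])<60)&(W[:,1]<25)];print("rib y",np.percentile(W[:,1],[2,50,98]).round(1),"x",np.percentile(W[:,0],[1,99]).round(),"z",np.median(W[:,2]).round(1),len(W))
E
python3 rib.py w11
```

```text
tcp [ 0.3 -0.9 33.1] [2.1 4.6 4.8]
rib y [-18.2 -17.1 -10.4] x [-45.  49.] z 68.2 1455
```

>>> step_arm(steps=[[[0.012,0,0,0,1],[0.024,0,0,0,1],[0.036,0,0,0,1],[0.045,0,0,0,1],[0.05,0,0,0,1]]])

```text
clock: 13.15
tcp_pos: [589.0, -105.1, 33.1]
tool_rot: [-179.7, 0.3, -122.9]
force: [1.7, 5.0, 4.8]
finger_gap: 0.2
grip_force: 4.0
```

```bash
python3 rib.py w12
```

```text
tcp [ 0.3 -5.9 33.1] [1.7 5.  4.8]
rib y [-23.2 -22.1 -15.4] x [-45.  49.] z 68.2 1450
```

>>> step_arm(steps=[[[0.006,0,0,0,1],[0.012,0,0,0,1],[0.016,0,0,0,1],[0.02,0,0,0,1],[0.02,0,0,0,1]]])

```text
clock: 13.7
tcp_pos: [588.3, -106.3, 33.1]
tool_rot: [-179.7, 0.3, -122.9]
force: [2.6, 7.0, 4.8]
finger_gap: 0.9
grip_force: 4.9
```

```bash
python3 rib.py w13
```

```text
tcp [ 0.4 -7.3 33.1] [2.6 7.  4.8]
rib y [-24.5 -23.5 -16.9] x [-45.  49.] z 68.2 1430
```

>>> step_arm(steps=[[[0.005,0,0,0,1],[0.01,0,0,0,1],[0.01,0,0,0,1],[0.01,0,0,0,1],[0.01,0,0,0,1]]])

```text
clock: 14.25
tcp_pos: [588.4, -106.4, 33.1]
tool_rot: [-179.7, 0.4, -122.9]
force: [3.2, 9.4, 4.4]
finger_gap: 0.2
grip_force: 6.1
```

```bash
python3 rib.py w14
```

```text
tcp [ 0.5 -7.4 33.1] [3.2 9.4 4.4]
rib y [-24.5 -23.5 -16.9] x [-45.  49.] z 68.2 1387
```

The force rises while the rib stays put, so the lid is fully home. Relieve the push and lift off.

>>> step_arm(steps=[[[-0.012,0,0,0,1],[-0.018,0,-0.01,0,1],[-0.02,0,-0.03,0,1],[-0.03,0,-0.1,0,1],[-0.04,0,-0.25,0,1]]])

```text
clock: 14.8
tcp_pos: [584.8, -105.5, 55.0]
tool_rot: [179.7, -0.2, -122.9]
force: [0.3, -0.5, -0.1]
finger_gap: 0.3
grip_force: 0.0
```

>>> step_arm(steps=[[[0,0,-0.2,0,1],[0,0,-0.4,0,1],[0,0,-0.6,0,1],[0,0,-0.8,0,1],[0,0,-1.0,0,1]]])

```text
clock: 15.3
tcp_pos: [585.5, -105.9, 156.7]
tool_rot: [179.9, -0.1, -122.9]
force: [0.3, 0.3, -0.7]
finger_gap: 0.4
grip_force: 0.0
```

```bash
python3 rib.py w15; python3 lid.py w16
```

```text
tcp [ -2.2  -8.5 156.7] [ 0.3  0.3 -0.7]
rib y [-23.9 -21.5 -19. ] x [-46.  50.] z 70.1 735
[  0.   -7.5 160.8] [1.  1.2 2.7]
9585 y min -45.38006652070174
slope deg 3.718188549081569 z at -30 65.81361074201504
lip y [-59.76340826 -37.19698241] z 68.25631607154813
-32.5 526 [63.1 64.  65. ]
-29.5 608 [63.1 64.  64.9]
-26.5 571 [63.1 63.9 64.8]
-23.5 450 [62.9 64.1 68.7]
-20.5 159 [62.8 63.8 64.8]
-17.5 381 [ 62.8  63.8 190.8]
-14.5 507 [62.7 63.7 64.5]
-11.5 554 [62.8 63.5 64.4]
-8.5 511 [62.6 63.5 64.4]
-5.5 545 [62.5 63.4 64.2]
-2.5 540 [62.4 63.3 64.2]
0.5 523 [62.3 63.3 64.2]
3.5 545 [62.3 63.2 64.1]
6.5 535 [62.2 63.1 64. ]
9.5 516 [62.1 63.1 63.8]
12.5 536 [62.1 62.9 63.8]
15.5 525 [62.  62.8 63.7]
18.5 488 [61.9 62.8 63.7]
21.5 125 [61.5 62.7 63.5]
24.5 103 [61.6 62.7 63.4]
27.5 27 [62.  62.3 63.6]
```

View pics/w16.png

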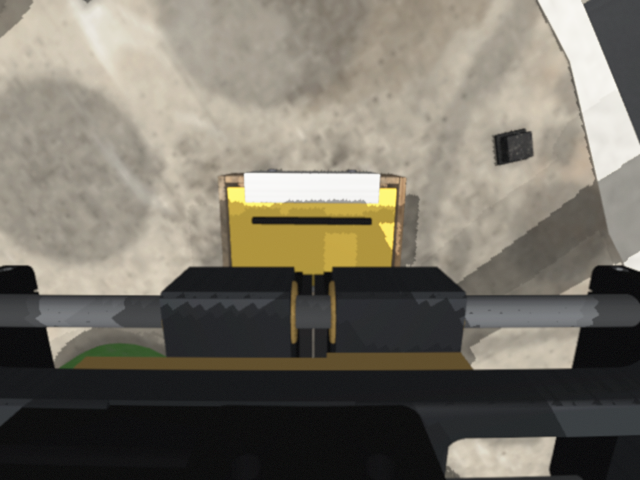

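The lid stays shut by itself. Its edge is beneath the lip at row ~203, the rib is at row 220, and the lid rests against the lip's underside. Handing in.

```bash
python3 -c "from rig import *;print(close_job())"
```

```text
the job is handed in; nothing more can be done
None
```

I closed the box and handed the job in: the yellow lid is fully home under the steel lip and stays shut by itself, but on my first push the fingertips rode up onto the rib (about 40 N, no damage seen), so I backed out and redid the push lower.

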